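Seat the dish carrier on the scanner's cone, groove and flat

ROBOT

A 6-joint arm with a two-finger parallel gripper is mounted at the origin on the work surface. World frame = base frame: x ahead of the robot, y to its left, z up, the work surface at z = 0. Lengths are in m, angles in degrees, forces in N, time in s.
With the tool pointing down it reaches from about 0.35 to 0.925 m from the base axis. Payload 6.4 kg.
Tool frame: the origin (TCP) lies at the very end of the fingers, on their centre line; the grasp point (between the pads) lies 19 mm behind it; z points along the fingers, y is the direction in which the jaws open and shut (so a half turn about z gives the same grasp; the last joint's range is limited). The gripper opens to 85 mm and grips with 20 to 120 N. Pads are 22 mm wide; open, the fingers measure 114 mm over their backs; the gripper's body (76 mm by 85 mm) begins 54 mm behind the grasp point. The pads swing forward as they close: fully open they stand 13 mm farther back than shut.
Start: joints at [-74.891, 14.043, 89.255, -0, 76.702, -9.975], TCP at [0.276, -0.589, 0.231] pointing down, gripper open.
Joint ranges: [-179.41, 179.41], [-58.25, 129.5], [7.25, 145.43], [-54.29, 234.29], [11.92, 165.04], [-157.13, 157.13]. Speed limits (degrees/s): [147.25, 147.25, 180, 180, 180, 180].

INTERFACE

Orientations are given as a 3x3 rotation matrix whose columns are the frame's x, y, z axes.
In Python, from plant import monitor, imaging, job gives the robot as it stands.
- The arm moves only by the shell command python3 -m handwheel 'ROWS'. ROWS is JSON, a list that holds one entry, the list of rows, each a list of 5 numbers: the closure in counts, from 0 (fully open) to 255 (shut), then the shift along the world's x, y, z in m, then the turn about the world's z in rad. In form: [[[hand, dx, dy, dz, roll], ...]]. A call has exactly 8 rows; each row shifts and turns the commanded pose from where the row before left it; what a row does not reach is not made up. A row lasts 1/8 s, in which the tool goes at most 62.5 mm and 10.7 degrees, less where a joint would pass 70% of its speed; a pose out of reach is approached as far as the arm can. A call is refused whole if a number of a shift passes 0.0625 or a number of a turn 0.188, either way. A call with a gripper value outside its range is refused whole. The fingers move at their own pace and stop on an object; the grip force is fixed at half the most. Time passes only in rows, so rows that do not move let the fingers close, or fill a call up. It gives the time, the measured TCP pose, the force and the opening at its end, in the units of the state.
- monitor.sense(): the state, without advancing time (a new reading comes with each control period).
- imaging.get_image(name): name is "scene" or "top" or "wrist"; returns a dict with "color" (400x640x3 uint8, red, green, blue), "mtx" (3x3 intrinsics, pixels), "dist" ([k1, k2, p1, p2, k3] as OpenCV has them; the pictures are not rectified), "R" (3x3) and "t" (3): a world point X has camera coordinates R X + t. Camera axes: x right, y down, z forward; pixel columns grow to the right and rows downward; lengths in m; the calibration is good to about 2 mm. A picture is of the moment at which its call begins. There is no depth.
- job.sign_off(): hands the job in, once; it reports no verdict.
The state is a dict: "clock": time; "joints": joint angles; "joint_velocities": joint speeds; "tau": joint torques, N m; "eef_pos": TCP position; "tcp_rot": TCP orientation; "wrist_force": force on the tool from outside, world axes, zero at the start; "torque": the same for the moment, N m; "gripper_width": opening from 0.0 (shut) to 1.0 (fully open).
Only numpy, scipy, OpenCV 4.12 (cv2) and the standard library are available. Lean on these libraries where they do the work, as an engineer would, in place of code of your own. Each camera call takes 0.05 s, during which the arm holds its last target.

TASK

Lift the dish carrier off its parking stand by its blue bar and settle its three ball feet into the cone, groove and flat seats on the scanner's carriage, feeling gently for where the seats are since the carriage may have been left anywhere along its slide. Then press the carrier down until it sits fully home and level with the orange contact pin pushed in under it, and let go. Keep the dishes roughly level, never push on the scanner with more than about 2 kg of force, and leave everything else on the bench alone.

Things in the scene. Friction and masses are not known exactly. Their poses are not given: they have to be found in the camera images.
- carrier: Dish carrier, about 0.4 kg: black plate 136 (x) x 100 (y) x 8 mm, two pink 39 mm dishes fixed on it at x +-44 mm (tops 20 mm above the underside). Blue upright bar in the middle, 44 mm long (x), 14 mm thick (y), from 8 to 48 mm above the underside; grip it across y. Starts on the stand. Origin: centre of the plate's underside, z up.
- bar_top (a point): Top of the polished, slippery 14 mm steel press button on the middle of the carrier's bar, 54 mm above the plate's underside: the place to press. Axes as the carrier's.
- cone_foot (a point): Lowest point of the carrier's cone foot, a polished slippery 16 mm steel ball at carrier x -40, y +36, z -20 mm.
- groove_foot (a point): Lowest point of the groove foot, a like ball at carrier x -40, y -36, z -20 mm.
- flat_foot (a point): Lowest point of the flat foot, a like ball on a shorter leg at carrier x +44, y 0, z -14 mm.
- stand: White parking stand, fixed: base 156 x 120 x 8 mm with two cross rails (along y, at x +-62.5 mm), tops 45 mm above the bench, on which the ends of the carrier's plate just rest. Origin: centre of its underside.
- scanner: Low white scanner, fixed, 230 (x) x 180 (y) x 49 mm, with an aluminium carriage plate on it, 170 x 120 mm, flat top 64 mm above the bench. The carriage is clamped and will not move, but its centre may be anywhere within +-16 mm of the scanner's centre along the scanner's x (NOT measured; exactly central in y). Origin: centre of the underside, z up.
- slide_mid (a point): Fixed point of the scanner, mid-slide, 64 mm above its origin. Brass seats in the carriage top, from the carriage's own centre: 17.4 mm cone at x -40, y +36; groove along y, 17.4 x 36 mm, at x -40, y -36 (walls 50 deg from level); flush flat spot at x +44, y 0. Turn the carrier's x along the scanner's x: home, two feet sink 6 mm, the plate is level, underside 14 mm above the top.
- seat_level (a point): Fixed point of the scanner, mid-slide, 78 mm above the bench: height of the plate's underside when home. Feet that miss the seats stop on the carriage top, underside 84 mm above the bench; the nearer the seats, the deeper they sink. Where the plate meets the pin (81 mm) the feet have about 2.5 mm play each way before touching seat walls. Centred within 1 mm and let go, they go home under a push; farther off they may stick or stay out.
- pin (a joint): Orange contact pin, 10 mm thick, at the carriage's centre; metres pushed in. 0 at the start, its top 17 mm above the carriage top, so it meets the plate 3 mm before home; about 0.003 at home (stop at 0.006). Polished top. Stiff: about 10 N pushes it in, more than the carrier's weight, and it stays where pushed. A steady 14 to 17 N on the press button seats the carrier.
- amber_bottle: Bystander, to be left alone: amber reagent bottle with a blue cap, 60 mm across and 125 mm tall. Origin: centre of its underside.
- vial: Bystander, to be left alone: slim clear vial with an orange cap, 28 mm across and 75 mm tall, standing between the stand and the scanner. Origin: centre of its underside.
- tip_box: Bystander, to be left alone: closed pipette-tip box, 80 x 120 x 72 mm, teal with a yellow lid. Origin: centre of its underside.
- jar: Bystander, to be left alone: small white jar, 56 mm across and 70 mm tall. Origin: centre of its underside.
- beaker: Bystander, to be left alone: white ceramic beaker, 64 mm across and 85 mm tall. Origin: centre of its underside.
- marker: Bystander, to be left alone: green marker pen lying down, 16 mm thick and 100 mm long (its origin is on its underside).
- steel_pot: Bystander, to be left alone: steel pot, 70 mm across and 90 mm tall. Origin: centre of its underside.
There are look-alikes about, which are no part of the job. What is shaped like the carrier but purple or red is not meant.

How it is judged (in metres and radians):
On the way, in this order (a step that is already met when the one before it is completed fails the run):
1. the carrier is lifted clear of its stand (height (world z) of carrier above 0.075 m), for 0.1 s.
2. the carrier is fully home in its three seats (angle between carrier's own z axis and vertical below 0.02 rad and z of carrier in the frame of scanner between 0.0755 and 0.0795 m and value of joint pin above 0.002 m and angle between the x axis of carrier and the x axis of scanner, either way round below 0.05 rad and y of carrier in the frame of scanner between -0.004 and 0.004 m and x of carrier in the frame of scanner between -0.02 and 0.02 m), for 0.2 s.
At the end, for the whole second after the job is handed in: Carrier released, still and home in its seats: underside 78 mm above the bench (+1.5, -2.5 mm), level within 0.02 rad, its x axis within 0.05 rad of the scanner's, within 4 mm of the scanner's centre across and 20 mm along the slide, contact pin pushed in over 2 mm (all of step 2 and linear speed of carrier below 0.01 m/s and contact force between the fingers and carrier below 0.1 N); the robot touches nothing.
It fails at once if the carrier is pushed on the scanner with more than 40 N in all (contact force between carrier and scanner above 40 N).
It fails at once if the robot pushes the scanner itself with more than 40 N in all (contact force between any of the fingers, the arm and scanner above 40 N).
It fails at once if the dishes are tipped by more than 20 degrees (angle between carrier's own z axis and vertical above 0.35 rad).
It fails at once if a bystander is moved by more than 30 mm (distance of any of amber_bottle, vial, tip_box, jar, beaker, marker, steel_pot from where it was at the start of the episode above 0.03 m).
It also fails if it takes over 64 s, if anything falls off the work surface, if the arm or the gripper's body presses on something with over 40 N, if the wrist force passes 120 N, or if a joint passes its speed limit or range.

## Working session

There is one attempt and no reset: what is moved stays moved. The work goes in short steps, Python scripts to look and compute and a shell command to move; the robot and the scene stay as the last step left them, time stands still between calls to the robot, and variables do not carry over. Pictures are saved under pics/ and viewed, and the job is handed in when it is done.

```bash
ls; mkdir -p pics
cat > h.py <<'E'
import numpy as np, cv2
from plant import monitor, imaging, job
def snap(n,f):
    im=imaging.get_image(n); cv2.imwrite('pics/'+f,im['color'][:,:,::-1]); 
    np.savez('pics/'+f+'.npz',**{k:np.array(v) for k,v in im.items()}); return im
def load(f): return dict(np.load('pics/'+f+'.npz'))
def ray(im,uv):
    n=cv2.undistortPoints(np.array(uv,float).reshape(-1,1,2),np.array(im['mtx'],float),np.array(im['dist'],float)).reshape(-1,2)
    R=np.array(im['R']);t=np.array(im['t'])
    d=np.c_[n,np.ones(len(n))]@R; return -R.T@t,d
def atz(im,uv,z):
    c,d=ray(im,uv); return c+d*((z-c[2])/d[:,2])[:,None]
def proj(im,X):
    return cv2.projectPoints(np.array(X,float).reshape(-1,3),cv2.Rodrigues(np.array(im['R'],float))[0],np.array(im['t'],float),np.array(im['mtx'],float),np.array(im['dist'],float))[0].reshape(-1,2)
E
python3 - <<'E'
from h import *
for n in ['top','scene','wrist']: 
    im=snap(n,n+'1.png'); print(n,-np.array(im['R']).T@im['t'])
s=monitor.sense(); print(s)
E
```

```text
pics
top [ 0.45132958 -0.13004044  1.11081919]
scene [ 1.15412584 -0.60670974  1.06962345]
wrist [ 0.34733256 -0.55530654  0.37204842]
{'clock': 0.15, 'joints': array([-7.48912138e+01,  1.40749017e+01,  8.93092808e+01, -2.32118958e-03,
        7.67009486e+01, -9.97419137e+00]), 'joint_velocities': array([-0.03629677, -0.04645238, -0.24875316,  0.11269602,  0.03103863,
        0.01273351]), 'tau': array([-1.33183781e-03, -4.29988039e+01, -3.26551902e+01, -2.54539082e-04,
        3.51827133e-03,  9.14786028e-06]), 'eef_pos': array([ 0.27544814, -0.58827988,  0.23042987]), 'tcp_rot': array([[ 9.05690871e-01,  4.23938516e-01, -4.25345439e-04],
       [ 4.23938673e-01, -9.05689777e-01,  1.42418098e-03],
       [ 2.18534155e-04, -1.47018809e-03, -9.99998895e-01]]), 'wrist_force': array([ 0.11316672, -0.05326485,  0.34266465]), 'torque': array([-0.02828934, -0.00076017,  0.05248832]), 'gripper_width': 1.0011609271645021}
```

View pics/top1.png

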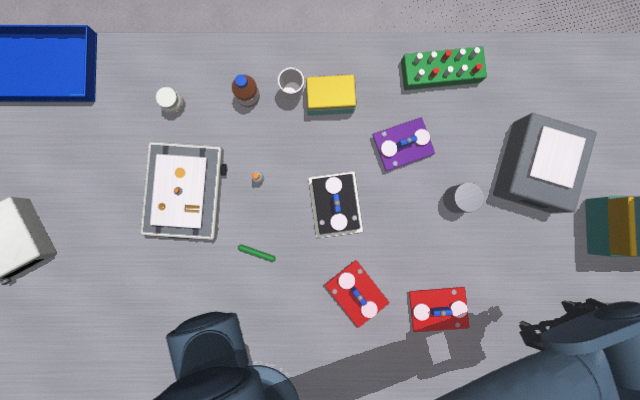

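View pics/scene1.png

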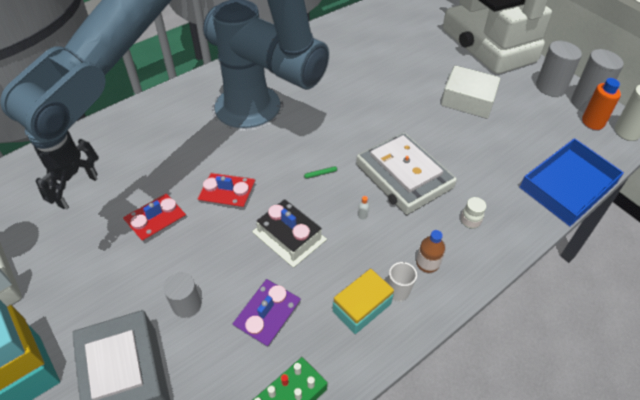

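View pics/wrist1.png

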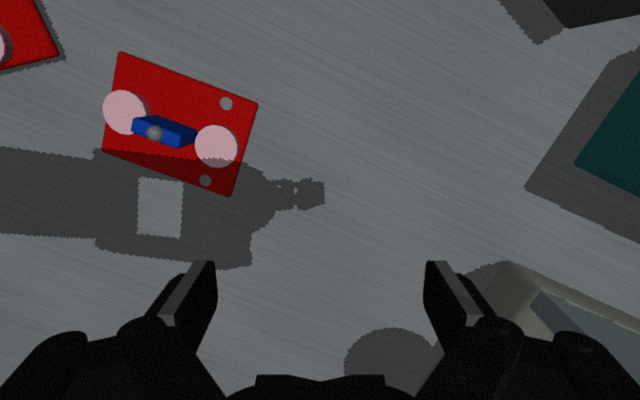

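The top view shows the black carrier on its stand at about (336,203), the scanner at (183,190) and the vial at (257,177). I'll zoom in on both.

Run:
```python
import cv2
a=cv2.imread('pics/top1.png')
c=cv2.resize(a[130:250,130:230],None,fx=5,fy=5,interpolation=cv2.INTER_CUBIC)
cv2.imwrite('pics/z_scan.png',c)
c=cv2.resize(a[160:250,295:375],None,fx=6,fy=6,interpolation=cv2.INTER_CUBIC)
cv2.imwrite('pics/z_car.png',c)
```

```text
(no output)
```

View pics/z_scan.png

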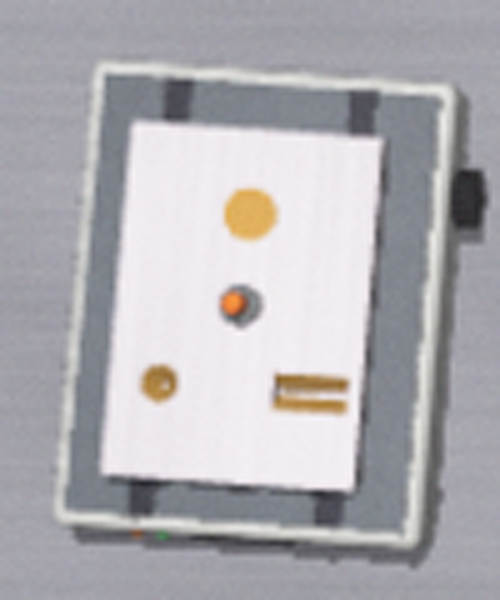

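View pics/z_car.png

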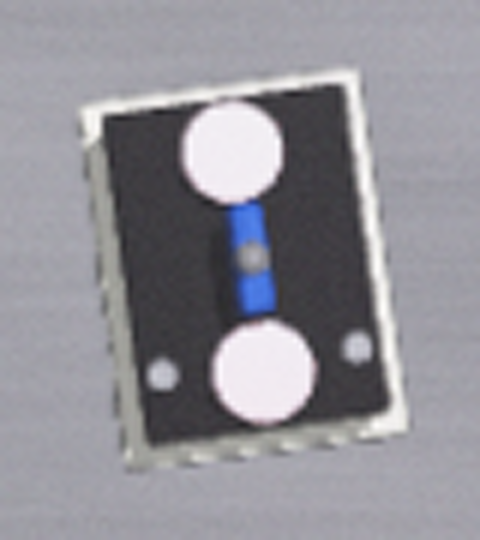

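```bash
python3 - <<'E'
from h import *
im=load('top1.png')
def P(l,f,o,z):
    l=np.array(l,float); return atz(im,(l+.5)/f-.5+np.array(o),z)[:,:2]
def rep(n,p): print(n,np.round(p,4).tolist(),'ctr',p.mean(0).round(4))
def ang(v): return np.degrees(np.arctan2(v[1],v[0]))
# carriage corners TL TR BR BL ; world: TL=+x+y
c=P([(132,122),(383,139),(354,491),(101,474)],5,(130,130),.064); rep('carriage',c)
print('ang',ang(c[0]-c[3]),ang(c[1]-c[2]),ang(c[0]-c[1])-90,ang(c[3]-c[2])-90,[np.linalg.norm(c[i]-c[i-1]) for i in range(4)])
s=P([(98,64),(455,87),(415,546),(57,521)],5,(130,130),.049); rep('scanner',s)
print('ang',ang(s[0]-s[3]),ang(s[1]-s[2]),ang(s[0]-s[1])-90,ang(s[3]-s[2])-90,[np.linalg.norm(s[i]-s[i-1]) for i in range(4)])
f=P([(250,214)],5,(130,130),.064)[0];k=P([(159,383)],5,(130,130),.064)[0];g=P([(311,393)],5,(130,130),.064)[0];p=P([(231,303)],5,(130,130),.081)[0]
print('flat',f,'cone',k,'groove',g,'pin',p); print(ang(f-(k+g)/2),ang(k-g)-90, 'ctr',(k+g)/2+ (f-(k+g)/2)*40/84, np.linalg.norm(k-g),np.linalg.norm(f-(k+g)/2))
r=P([(104,115),(347,83),(391,410),(148,446)],6,(295,160),.053); rep('plate',r)
print('ang',ang(r[0]-r[3]),ang(r[1]-r[2]),ang(r[0]-r[1])-90,ang(r[3]-r[2])-90,[np.linalg.norm(r[i]-r[i-1]) for i in range(4)])
d1=P([(233,152)],6,(295,160),.065)[0];d2=P([(264,371)],6,(295,160),.065)[0];b=P([(253,257)],6,(295,160),.099)[0]
s1=P([(163,375)],6,(295,160),.0535)[0];s2=P([(357,348)],6,(295,160),.0535)[0]
print('dish ctr',(d1+d2)/2,ang(d1-d2),np.linalg.norm(d1-d2),'btn',b,'screws',ang(s1-s2)-90,(s1+s2)/2,np.linalg.norm(s1-s2))
E
cat > w.py <<'E'
E
```

```text
carriage [[0.6234, 0.2377], [0.6151, 0.1169], [0.4457, 0.1286], [0.4541, 0.2491]] ctr [0.5346 0.1831]
ang -3.841087649506465 -3.9310935385175796 -3.9421625311962174 -3.9775764440839936 [np.float64(0.1697365552196846), np.float64(0.12106133184971597), np.float64(0.16981095621297393), np.float64(0.12079473044881565)]
scanner [[0.6545, 0.2601], [0.6431, 0.0856], [0.419, 0.1025], [0.4315, 0.2752]] ctr [0.537  0.1808]
ang -3.870696419783895 -4.309806056166123 -3.7419511639582765 -4.136374647264319 [np.float64(0.22354863009250545), np.float64(0.17489793176176308), np.float64(0.2247512422543546), np.float64(0.1731768957979482)]
flat [0.5787835  0.18031534] cone [0.49748496 0.22237275] groove [0.4925617 0.1497755] pin [0.53447191 0.18352011]
-3.9330879223535504 -3.879634138041851 ctr [0.53490912 0.18333185] 0.07276399852260877 0.0839579033990224
plate [[0.5642, -0.1381], [0.5772, -0.2368], [0.4446, -0.2535], [0.4303, -0.1555]] ctr [ 0.5041 -0.196 ]
ang 7.420266108652527 7.184713496209904 7.456980872661973 8.284196169474725 [np.float64(0.1350769813938779), np.float64(0.09961214217634876), np.float64(0.13364811943293398), np.float64(0.09907393577012458)]
dish ctr [ 0.50410762 -0.19562353] 7.7400729955476475 0.0885260859507802 btn [ 0.50402341 -0.19525876] screws 7.802138004496925 [ 0.46417925 -0.20079868] 0.07908202171867611
```

```bash
python3 -m handwheel '[[[0,0.02,0.035,0,-0.038],[0,0.03,0.05,0,-0.038],[0,0.03,0.05,0,-0.038],[0,0.03,0.054,0,-0.038],[0,0.03,0.054,0,-0.038],[0,0.03,0.054,0,-0.038],[0,0.03,0.054,0,-0.038],[0,0.0287,0.042,0,-0.038]]]'
python3 - <<'E'
from h import *
im=snap('wrist','wrist2.png'); s=monitor.sense(); print(s['clock'],s['eef_pos'],s['tcp_rot'],s['wrist_force'])
E
```

```text
clock: 1.15
eef_pos: [0.5048, -0.1934, 0.2312]
tcp_rot: [[0.991, 0.133, -0.0], [0.133, -0.991, 0.0], [-0.0, -0.0, -1.0]]
wrist_force: [0.0, -1.1, -0.8]
gripper_width: 1.001
1.2 [ 0.50706323 -0.1892866   0.23119639] [[ 0.99068473  0.13616446  0.00173201]
 [ 0.13615874 -0.99068226  0.00307583]
 [ 0.00213469 -0.00281135 -0.99999377]] [-0.3792574   3.65760202 -0.2037221 ]
```

View pics/wrist2.png

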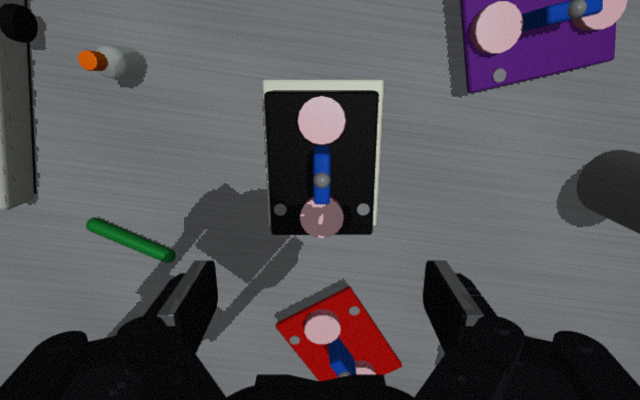

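The wrist view shows the black carrier centred, with its button at (322,180) and the bar vertical in the image, so the jaws straddle it in y. I'll go partway down, settle, and measure.

```bash
python3 -m handwheel '[[[0,0,0,-0.02,0],[0,0,0,-0.03,0],[0,0,0,-0.02,0],[0,0,0,0,0],[0,0,0,0,0],[0,0,0,0,0],[0,0,0,0,0],[0,0,0,0,0]]]'
python3 - <<'E'
from h import *
im=snap('wrist','wrist3.png'); s=monitor.sense(); print(s['clock'],s['eef_pos'],s['tcp_rot'],s['wrist_force'])
cv2.imwrite('pics/w3z.png',cv2.resize(im['color'][60:260,200:440,::-1],None,fx=3,fy=3,interpolation=cv2.INTER_CUBIC))
snap('top','top3.png')
E
```

```text
clock: 2.2
eef_pos: [0.5044, -0.1958, 0.1617]
tcp_rot: [[0.991, 0.133, 0.001], [0.133, -0.991, -0.0], [0.001, 0.0, -1.0]]
wrist_force: [-0.7, 0.5, -0.1]
gripper_width: 0.998
2.25 [ 0.50438589 -0.19576242  0.16158465] [[ 9.91060112e-01  1.33415330e-01  4.50922957e-04]
 [ 1.33415459e-01 -9.91060161e-01 -2.70524379e-04]
 [ 4.10799680e-04  3.28266014e-04 -9.99999862e-01]] [-0.1786212  -0.06944069 -0.26597176]
```

View pics/w3z.png

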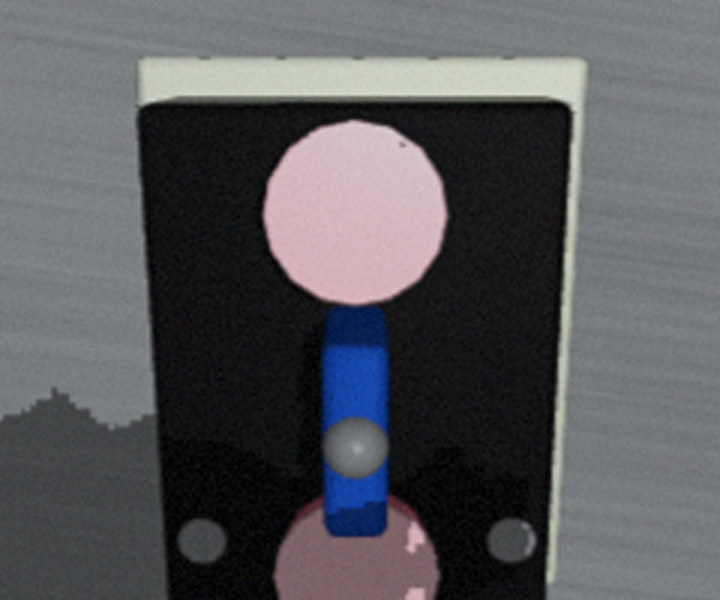

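Run:
```python
from h import *
im=load('wrist3.png')
def P(l,z): return atz(im,(np.array(l,float)+.5)/3-.5+np.array((200,60)),z)[:,:2]
d1=P([(356,213)],.065)[0];b=P([(356,447)],.099)[0];s=P([(202,541),(512,541)],.0535); pc=P([(139,104),(572,104)],.053)
print('dish',d1,'btn',b,'ang',np.degrees(np.arctan2(*(d1-b)[::-1])),np.linalg.norm(d1-b),'screw',s,np.degrees(np.arctan2(*(s[0]-s[1])[::-1]))-90,'plate',pc,np.degrees(np.arctan2(*(pc[0]-pc[1])[::-1]))-90,np.linalg.norm(pc[0]-pc[1]))
```

```text
dish [ 0.54977675 -0.1891112 ] btn [ 0.50768007 -0.19487155] ang 7.791755216710502 0.04248896835992184 screw [[ 0.46032037 -0.16133404]
 [ 0.47090935 -0.23981913]] 7.683780833879922 plate [[ 0.56565605 -0.13775035]
 [ 0.57867921 -0.23417471]] 7.691873347426252 0.09729984246015473
```

```bash
python3 -m handwheel '[[[0,0.0005,0.0002,-0.02,0],[0,0,0,-0.03,0],[0,0,0,-0.03,0],[0,0,0,-0.015,0],[0,0,0,-0.005,0],[60,0,0,0,0],[150,0,0,0,0],[255,0,0,0,0]]]'
python3 -m handwheel '[[[255,0,0,0,0],[255,0,0,0,0],[255,0,0,0,0],[255,0,0,0,0],[255,0,0,0.002,0],[255,0,0,0.004,0],[255,0,0,0.01,0],[255,0,0,0.016,0]]]'
python3 - <<'E'
from h import *
im=snap('wrist','wrist4.png'); s=monitor.sense(); print(s['clock'],s['eef_pos'],s['tcp_rot'],s['wrist_force'],s['torque'])
E
```

```text
clock: 3.3
eef_pos: [0.5053, -0.1958, 0.0622]
tcp_rot: [[0.991, 0.133, 0.001], [0.133, -0.991, -0.001], [0.001, 0.001, -1.0]]
wrist_force: [0.1, -0.2, 0.2]
gripper_width: 0.375
clock: 4.3
eef_pos: [0.5043, -0.1952, 0.0935]
tcp_rot: [[0.991, 0.133, -0.001], [0.133, -0.991, 0.001], [-0.001, -0.001, -1.0]]
wrist_force: [0.6, 0.1, -3.9]
gripper_width: 0.154
4.35 [ 0.5060889  -0.19628421  0.09653181] [[ 0.99103885  0.13353522  0.00321675]
 [ 0.13354231 -0.99104089 -0.0020999 ]
 [ 0.00290752  0.00251066 -0.99999262]] [ 2.07014905 -0.88956668 -1.95154624] [-0.05999146 -0.17276812 -0.04812748]
```

View pics/wrist4.png

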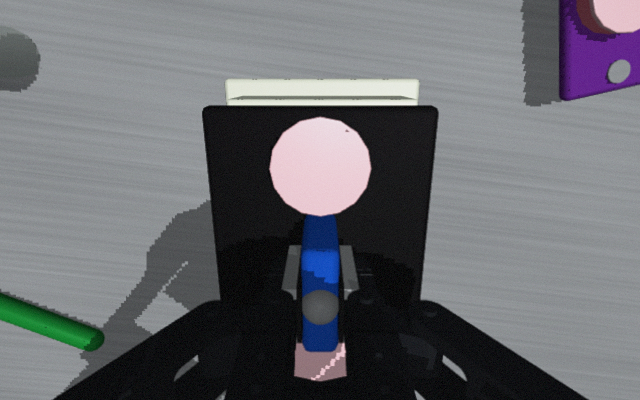

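```bash
python3 -m handwheel '[[[255,0,0,0.025,0],[255,0,0.005,0.025,0],[255,0.0015,0.02,0.01,-0.0125],[255,0.003,0.035,0,-0.025],[255,0.004,0.045,0,-0.03],[255,0.004,0.045,0,-0.03],[255,0.004,0.045,0,-0.03],[255,0.004,0.045,0,-0.03]]]'
python3 -m handwheel '[[[255,0.004,0.045,0,-0.03],[255,0.003,0.04,0,-0.015],[255,0.0015,0.03,0,0],[255,0.001,0.015,0,0],[255,0,0.006,0,0],[255,0,0.002,0,0],[255,0,0,0,0],[255,0,0,0,0]]]'
python3 - <<'E'
from h import *
im=snap('wrist','wrist5.png'); s=monitor.sense(); print(s['clock'],s['eef_pos'],s['tcp_rot'],s['wrist_force'],s['torque'])
snap('top','top5.png');snap('scene','scene5.png');s=monitor.sense();print(s['eef_pos'],s['tcp_rot'][:,0],s['wrist_force'],s['torque'])
E
```

```text
clock: 5.35
eef_pos: [0.5255, 0.0459, 0.1542]
tcp_rot: [[1.0, -0.025, 0.002], [-0.025, -1.0, -0.0], [0.002, 0.0, -1.0]]
wrist_force: [0.4, -0.0, -4.7]
gripper_width: 0.151
clock: 6.35
eef_pos: [0.5348, 0.1818, 0.1533]
tcp_rot: [[0.998, -0.07, -0.0], [-0.07, -0.998, -0.0], [-0.0, 0.0, -1.0]]
wrist_force: [0.2, -0.3, -4.7]
gripper_width: 0.154
6.4 [0.53485272 0.18190192 0.15329764] [[ 9.97581047e-01 -6.95129752e-02 -3.33560100e-05]
 [-6.95129790e-02 -9.97581039e-01 -1.30628913e-04]
 [-2.41949187e-05  1.32631603e-04 -9.99999991e-01]] [ 0.63839839  0.40665903 -4.270468  ] [ 0.0042692   0.03027374 -0.00827054]
[0.53482687 0.18212703 0.15330719] [ 9.97600620e-01 -6.92315148e-02 -3.04601303e-06] [ 0.11265347 -0.14481728 -4.44701196] [-0.00537976 -0.00667979 -0.02626506]
```

View pics/wrist5.png

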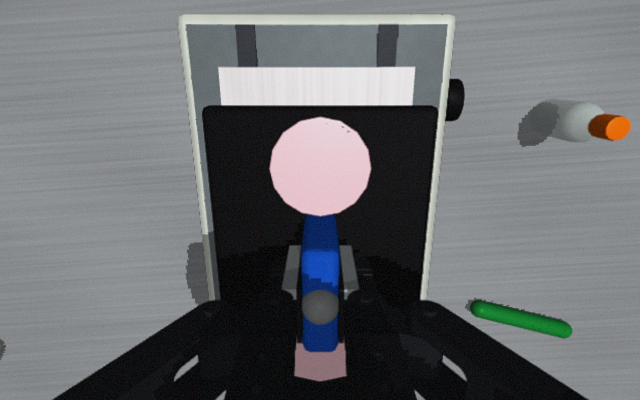

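View pics/top5.png

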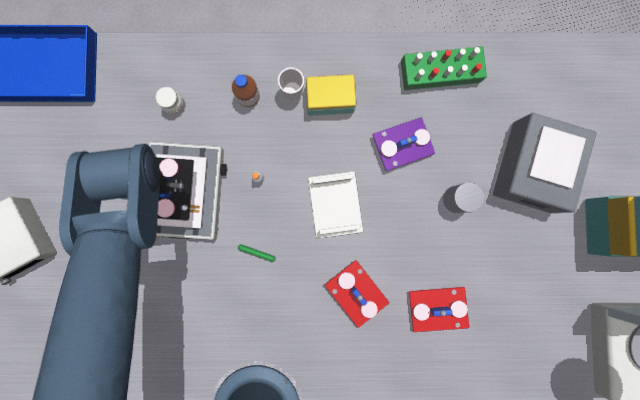

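View pics/scene5.png

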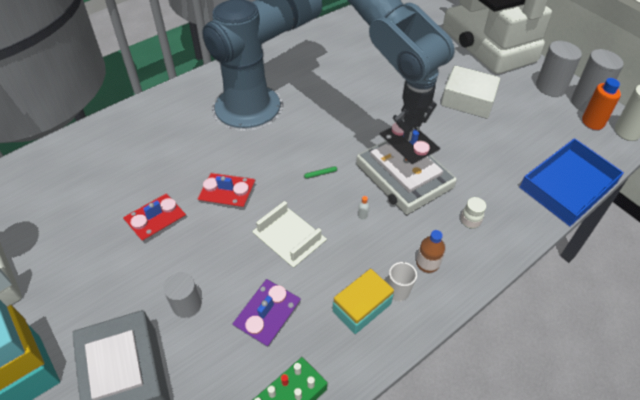

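Run:
```python
from h import *
a=load('top5.png')['color'][:,:,::-1]; b=load('wrist5.png')['color'][:,:,::-1]
cv2.imwrite('pics/t5z.png',cv2.resize(a[135:245,135:230],None,fx=5,fy=5,interpolation=cv2.INTER_CUBIC))
cv2.imwrite('pics/w5z.png',cv2.resize(b[0:240,170:470],None,fx=2.5,fy=2.5,interpolation=cv2.INTER_CUBIC))
```

```text
(no output)
```

View pics/t5z.png

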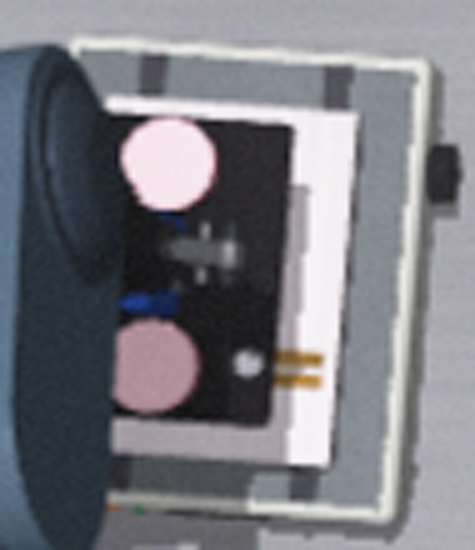

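View pics/w5z.png

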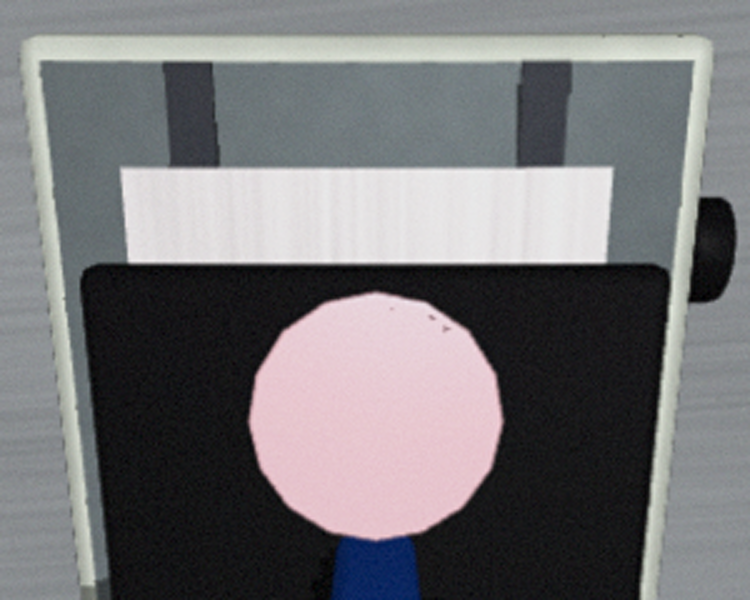

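Run:
```python
from h import *
U=0.1365
def mk(im,f,o): return lambda l,z: atz(im,(np.array(l,float)+.5)/f-.5+np.array(o),z)[:,:2]
th=np.radians(-3.9); ex=np.array([np.cos(th),np.sin(th)]); ey=np.array([-ex[1],ex[0]])
def S(p): d=p-np.array([.5348,.1832]); return np.round(np.c_[d@ex,d@ey]*1000,1).tolist()
T=mk(load('top5.png'),5,(135,135)); W=mk(load('wrist5.png'),2.5,(170,0))
d=T([(169,165),(152,366)],U+.02); print('top: dishes',S(d),'mean',S(d.mean(0)[None]),np.degrees(np.arctan2(*(d[0]-d[1])[::-1])))
print('plate R corners',S(T([(294,125),(270,425)],U+.008)),'carriage R corners',S(T([(358,113),(329,467)],.064)))
print('button',S(T([(231,252)],U+.054)))
print('wrist: carr corners',S(W([(121,167),(613,167)],.064)),'plate',S(W([(90,264),(662,264)],U+.008)),'dish',S(W([(376,416)],U+.02)))
print('scanner corners',S(W([(24,38),(712,38)],.049)))
```

```text
top: dishes [[43.6, -2.7], [-44.8, -2.9]] mean [[-0.6, -2.8]] -3.7562986539325265
plate R corners [[66.5, -52.5], [-67.1, -53.0]] carriage R corners [[85.1, -60.6], [-85.7, -60.6]]
button [[4.8, -43.1]]
wrist: carr corners [[85.7, 59.9], [85.6, -59.5]] plate [[68.6, 44.8], [68.5, -48.7]] dish [[46.0, -1.9]]
scanner corners [[115.9, 85.0], [115.8, -85.1]]
```

```bash
python3 -m handwheel '[[[255,0,0.001,-0.01,0],[255,0,0.001,-0.015,0],[255,0,0,-0.012,0],[255,0,0,-0.006,0],[255,0,0,-0.003,0],[255,0,0,0,0],[255,0,0,0,0],[255,0,0,0,0]]]'
python3 - <<'E'
from h import *
s=monitor.sense(); print(s['clock'],s['eef_pos'],s['tcp_rot'][:,0],s['wrist_force'])
a=snap('top','top6.png')['color'][:,:,::-1]; b=snap('wrist','wrist6.png')['color'][:,:,::-1]
cv2.imwrite('pics/t6z.png',cv2.resize(a[135:245,135:230],None,fx=5,fy=5,interpolation=cv2.INTER_CUBIC))
cv2.imwrite('pics/w6z.png',cv2.resize(b[0:240,170:470],None,fx=2.5,fy=2.5,interpolation=cv2.INTER_CUBIC))
E
```

```text
clock: 7.5
eef_pos: [0.5351, 0.1845, 0.1077]
tcp_rot: [[0.998, -0.069, 0.001], [-0.069, -0.998, 0.0], [0.001, -0.0, -1.0]]
wrist_force: [-0.1, -0.4, -4.2]
gripper_width: 0.156
7.5 [0.53507277 0.18452766 0.10774348] [ 9.97639598e-01 -6.86624777e-02  8.35138718e-04] [-0.10819794 -0.41689568 -4.21971238]
```

View pics/t6z.png

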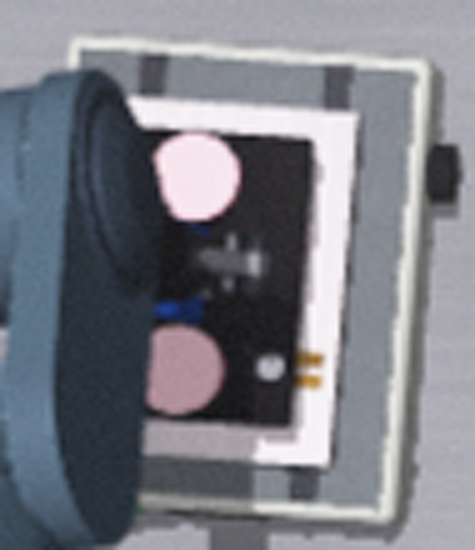

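View pics/w6z.png

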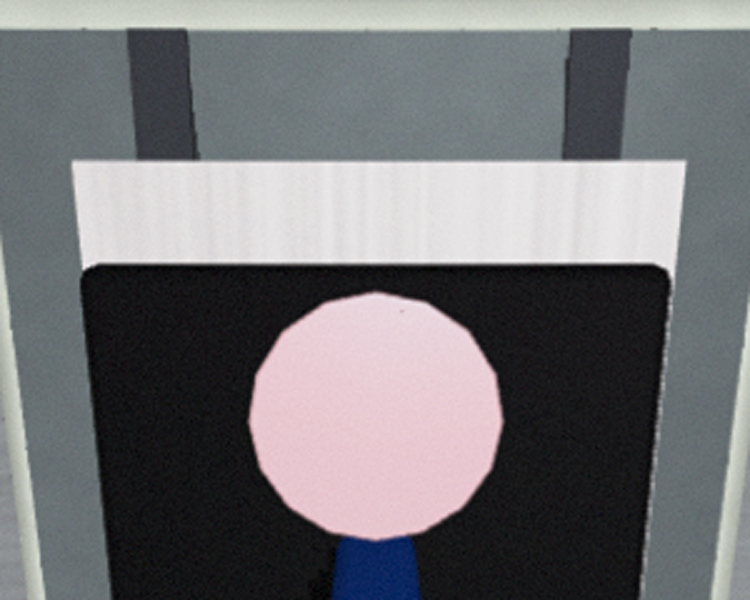

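Run:
```python
from h import *
U=0.0910
def mk(im,f,o): return lambda l,z: atz(im,(np.array(l,float)+.5)/f-.5+np.array(o),z)[:,:2]
th=np.radians(-3.9); ex=np.array([np.cos(th),np.sin(th)]); ey=np.array([-ex[1],ex[0]])
def S(p): d=p-np.array([.5348,.1832]); return np.round(np.c_[d@ex,d@ey]*1000,1).tolist()
T=mk(load('top6.png'),5,(135,135)); W=mk(load('wrist6.png'),2.5,(170,0))
d=T([(197,178),(180,370)],U+.02); print('top: dishes',S(d),'mean',S(d.mean(0)[None]),np.degrees(np.arctan2(*(d[0]-d[1])[::-1])))
print('plate R corners',S(T([(316,139),(295,427)],U+.008)),'carriage R corners',S(T([(358,113),(329,467)],.064)))
print('wrist: carr corners',S(W([(72,160),(686,160)],.064)),'plate',S(W([(82,266),(669,266)],U+.008)),'dish',S(W([(376,416)],U+.02)))
```

```text
top: dishes [[43.5, -1.0], [-45.0, -0.8]] mean [[-0.7, -0.9]] -4.026527730910025
plate R corners [[66.7, -50.7], [-67.5, -52.1]] carriage R corners [[85.1, -60.6], [-85.7, -60.6]]
wrist: carr corners [[85.7, 59.9], [85.6, -59.4]] plate [[68.2, 48.9], [68.2, -47.0]] dish [[46.0, 0.9]]
```

```bash
python3 -m handwheel '[[[255,0,0,-0.002,0],[255,0,0,-0.002,0],[255,0,0,-0.001,0],[255,0,0,-0.001,0],[255,0,0,-0.001,0],[255,0,0,-0.001,0],[255,0,0,0,0],[255,0,0,0,0]]]'
python3 -m handwheel '[[[255,0,0,-0.0005,0],[255,0,0,-0.0005,0],[255,0,0,0,0],[255,0,0,0,0],[255,0,0,-0.0005,0],[255,0,0,0,0],[255,0,0,0,0],[255,0,0,0,0]]]'
python3 - <<'E'
from h import *
s=monitor.sense(); print(s['clock'],s['eef_pos'],s['wrist_force'],s['torque'])
E
```

```text
clock: 8.6
eef_pos: [0.5348, 0.1845, 0.0993]
tcp_rot: [[0.998, -0.069, 0.0], [-0.069, -0.998, 0.0], [0.0, -0.0, -1.0]]
wrist_force: [-0.3, 0.7, -5.0]
gripper_width: 0.158
clock: 9.6
eef_pos: [0.5349, 0.1845, 0.0979]
tcp_rot: [[0.998, -0.069, 0.0], [-0.069, -0.998, 0.0], [0.0, -0.0, -1.0]]
wrist_force: [0.2, 0.1, -2.7]
gripper_width: 0.156
9.6 [0.534918   0.18450255 0.09793746] [ 0.17797326  0.05497463 -2.74270791] [-0.01330718  0.03526856  0.02364488]
```

```bash
python3 -m handwheel '[[[255,0.0005,0,0,0],[255,0.0005,0,0,0],[255,0.0005,0,0,0],[255,0,0,0,0],[255,0,0,0,0],[255,0,0,0,0],[255,0,0,0,0],[255,0,0,0,0]]]'
python3 -m handwheel '[[[255,0.0005,0,0,0],[255,0,0,0,0],[255,0.0005,0,0,0],[255,0,0,0,0],[255,0,0,0,0],[255,0,0,0,0],[255,0,0,0,0],[255,0,0,0,0]]]'
python3 - <<'E'
from h import *
s=monitor.sense(); print(s['clock'],s['eef_pos'],s['wrist_force'],s['torque'])
E
```

```text
clock: 10.6
eef_pos: [0.5364, 0.1845, 0.0979]
tcp_rot: [[0.998, -0.069, 0.0], [-0.069, -0.998, 0.0], [0.0, -0.0, -1.0]]
wrist_force: [0.2, 1.2, -1.4]
gripper_width: 0.154
clock: 11.6
eef_pos: [0.5374, 0.1845, 0.0979]
tcp_rot: [[0.998, -0.069, 0.0], [-0.069, -0.998, 0.0], [0.0, -0.0, -1.0]]
wrist_force: [-0.7, 0.5, 1.2]
gripper_width: 0.151
11.6 [0.53737283 0.18450776 0.09789569] [-0.68226648  0.4842077   1.2275771 ] [-0.03415341  0.12030662  0.00091092]
```

```bash
python3 -m handwheel '[[[255,0.0005,0,0,0],[255,0,0,0,0],[255,0,0,0,0],[255,0,0,0,0],[255,0,0,0,0],[255,0,0,0,0],[255,0,0,0,0],[255,0,0,0,0]]]'
python3 -m handwheel '[[[255,-0.001,0,0,0],[255,-0.001,0,0,0],[255,-0.001,0,0,0],[255,-0.001,0,0,0],[255,-0.0005,0,0,0],[255,0,0,0,0],[255,0,0,0,0],[255,0,0,0,0]]]'
python3 -m handwheel '[[[255,-0.0005,0,0,0],[255,-0.0005,0,0,0],[255,0,0,0,0],[255,0,0,0,0],[255,0,0,0,0],[255,0,0,0,0],[255,0,0,0,0],[255,0,0,0,0]]]'
python3 - <<'E'
from h import *
s=monitor.sense(); print(s['clock'],s['eef_pos'],s['wrist_force'],s['torque'])
E
```

```text
clock: 12.6
eef_pos: [0.5379, 0.1845, 0.0979]
tcp_rot: [[0.998, -0.069, 0.0], [-0.069, -0.998, 0.0], [0.0, -0.0, -1.0]]
wrist_force: [-1.5, -0.5, 2.2]
gripper_width: 0.157
clock: 13.6
eef_pos: [0.5333, 0.1845, 0.0979]
tcp_rot: [[0.998, -0.069, -0.0], [-0.069, -0.998, 0.0], [-0.0, -0.0, -1.0]]
wrist_force: [1.6, -0.7, 1.8]
gripper_width: 0.154
clock: 14.6
eef_pos: [0.5325, 0.1845, 0.0979]
tcp_rot: [[0.998, -0.069, 0.001], [-0.069, -0.998, 0.0], [0.001, -0.0, -1.0]]
wrist_force: [3.5, 0.2, 1.2]
gripper_width: 0.149
14.6 [0.53249547 0.18450011 0.0979462 ] [3.50368455 0.18113432 1.19640441] [ 0.00752944 -0.68888955  0.01312906]
```

```bash
python3 -m handwheel '[[[255,0.001,0,0,0],[255,0.001,0,0,0],[255,0.001,0,0,0],[255,0,0.0005,0,0],[255,0,0.0005,0,0],[255,0,0.0005,0,0],[255,0,0,0,0],[255,0,0,0,0]]]'
python3 -m handwheel '[[[255,0,0.0005,0,0],[255,0,0.0005,0,0],[255,0,0,0,0],[255,0,0,0,0],[255,0,0,0,0],[255,0,0,0,0],[255,0,0,0,0],[255,0,0,0,0]]]'
python3 -m handwheel '[[[255,0,-0.001,0,0],[255,0,-0.001,0,0],[255,0,-0.001,0,0],[255,0,-0.001,0,0],[255,0,0,0,0],[255,0,0,0,0],[255,0,0,0,0],[255,0,0,0,0]]]'
python3 -m handwheel '[[[255,0,-0.0005,0,0],[255,0,-0.0005,0,0],[255,0,0,0,0],[255,0,0,0,0],[255,0,0,0,0],[255,0,0,0,0],[255,0,0,0,0],[255,0,0,0,0]]]'
```

```text
clock: 15.6
eef_pos: [0.535, 0.186, 0.0975]
tcp_rot: [[0.998, -0.069, -0.001], [-0.069, -0.998, -0.0], [-0.001, 0.0, -1.0]]
wrist_force: [-1.2, -0.1, 1.6]
gripper_width: 0.156
clock: 16.6
eef_pos: [0.5352, 0.1869, 0.0976]
tcp_rot: [[0.998, -0.069, -0.0], [-0.069, -0.998, -0.0], [-0.0, 0.0, -1.0]]
wrist_force: [0.3, -4.2, -1.4]
gripper_width: 0.155
clock: 17.6
eef_pos: [0.5351, 0.183, 0.0976]
tcp_rot: [[0.998, -0.069, -0.0], [-0.069, -0.998, -0.0], [-0.0, 0.0, -1.0]]
wrist_force: [-0.5, 0.2, -3.2]
gripper_width: 0.155
clock: 18.6
eef_pos: [0.5352, 0.182, 0.0978]
tcp_rot: [[0.998, -0.069, -0.0], [-0.069, -0.998, -0.0], [-0.0, 0.0, -1.0]]
wrist_force: [-0.8, -0.0, -6.2]
gripper_width: 0.152
```

```bash
python3 -m handwheel '[[[255,0,-0.0005,0,0],[255,0,-0.0005,0,0],[255,0,0,0,0],[255,0,0,0,0],[255,0,0,0,0],[255,0,0,0,0],[255,0,0,0,0],[255,0,0,0,0]]]'
python3 - <<'E'
from h import *
for i in range(3):
    imaging.get_image('wrist'); s=monitor.sense(); print(s['clock'],s['eef_pos'],s['wrist_force'],s['torque'])
E
```

```text
clock: 19.6
eef_pos: [0.5353, 0.1811, 0.0979]
tcp_rot: [[0.998, -0.069, 0.0], [-0.069, -0.998, 0.0], [0.0, -0.0, -1.0]]
wrist_force: [0.2, 0.5, -3.6]
gripper_width: 0.158
19.65 [0.53533682 0.18105184 0.09786889] [-0.31353307  2.25222265 -3.80720244] [0.26237875 0.03875906 0.00265271]
19.7 [0.5353528  0.18100919 0.09786518] [-0.44105314  1.23048077 -3.94202678] [ 0.35266162  0.06833172 -0.04684799]
19.75 [0.53531087 0.18107241 0.09783822] [ 0.28478434  0.80027725 -3.15725949] [ 0.34892726 -0.01813024 -0.04263015]
```

```bash
python3 -m handwheel '[[[255,0.0002,0.001,0,0],[255,0,0.001,0,0],[255,0,0.0007,0,0],[255,0,0,0,0],[255,0,0,0,0],[200,0,0,0,0],[100,0,0,0,0],[0,0,0,0,0]]]'
python3 -m handwheel '[[[0,0,0,0,0],[0,0,0,0,0],[0,0,0,0,0],[0,0,0,0,0],[0,0,0,0.01,0],[0,0,0,0.02,0],[0,0,0,0.025,0],[0,0,0,0.005,0]]]'
python3 - <<'E'
from h import *
a=snap('wrist','wrist7.png'); b=snap('scene','scene7.png')['color'][:,:,::-1]
cv2.imwrite('pics/s7z.png',cv2.resize(b[90:230,330:480],None,fx=4,fy=4,interpolation=cv2.INTER_CUBIC))
s=monitor.sense(); print(s['clock'],s['eef_pos'],s['wrist_force'])
E
```

```text
clock: 20.75
eef_pos: [0.536, 0.1838, 0.0984]
tcp_rot: [[0.998, -0.069, 0.001], [-0.069, -0.998, 0.0], [0.001, -0.0, -1.0]]
wrist_force: [0.3, 0.1, 0.1]
gripper_width: 0.632
clock: 21.75
eef_pos: [0.5373, 0.184, 0.1613]
tcp_rot: [[0.998, -0.069, 0.006], [-0.069, -0.998, 0.001], [0.006, -0.001, -1.0]]
wrist_force: [1.0, 0.5, -0.7]
gripper_width: 0.995
21.85 [0.53608137 0.18379424 0.15912124] [-0.16845491  0.89510976  0.35557861]
```

View pics/wrist7.png

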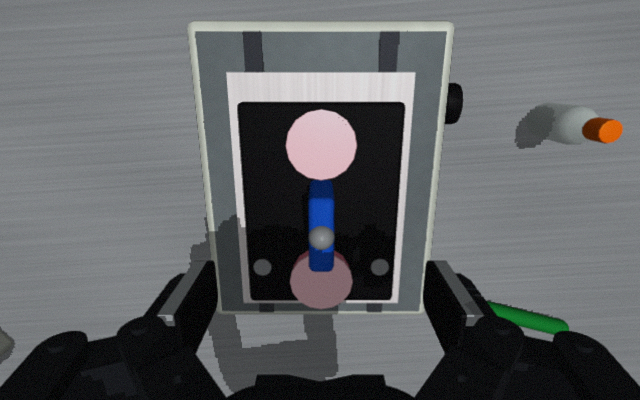

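View pics/s7z.png

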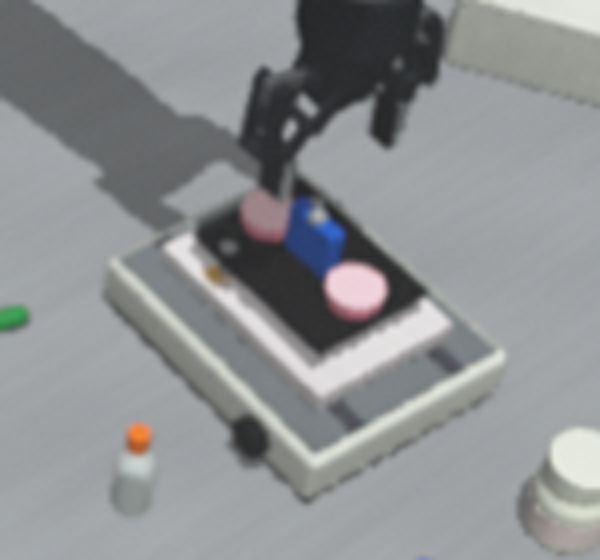

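```bash
python3 -m handwheel '[[[255,0,0,0,0],[255,0,0,0,0],[255,0,0,0,0],[255,0,0,0,0],[255,0,0,-0.004,0],[255,0,0,-0.005,0],[255,0,0,-0.004,0],[255,0,0,0,0]]]'
python3 - <<'E'
from h import *
im=load('wrist7.png'); print('btn',atz(im,[(321,238)],.135),'dish',atz(im,[(321,145)],.101),'screws',atz(im,[(262.5,267),(380,267)],.0895))
a=snap('wrist','wrist8.png'); 
s=monitor.sense(); print(s['clock'],s['eef_pos'],s['wrist_force'])
E
```

```text
clock: 22.85
eef_pos: [0.5351, 0.1837, 0.1442]
tcp_rot: [[0.998, -0.069, -0.001], [-0.069, -0.998, -0.0], [-0.001, 0.0, -1.0]]
wrist_force: [0.7, 0.5, 0.8]
gripper_width: 0.002
btn [[0.53817893 0.18298471 0.135     ]] dish [[0.58027919 0.18009408 0.101     ]] screws [[0.49875312 0.22491098 0.0895    ]
 [0.49344519 0.14626647 0.0895    ]]
22.9 [0.53533474 0.18369048 0.14451099] [ 0.29387113  0.19510006 -0.00688299]
```

View pics/wrist8.png

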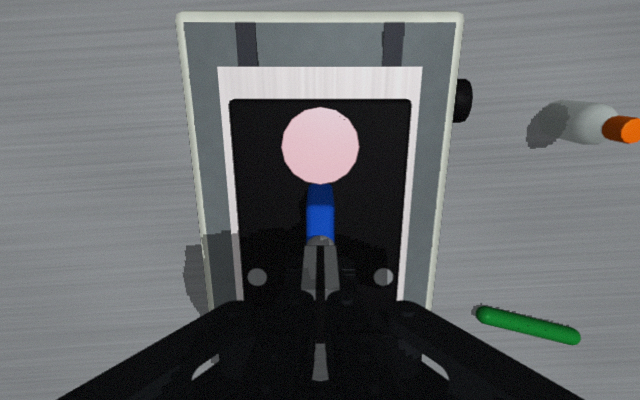

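```bash
python3 -m handwheel '[[[255,0.0005,0,-0.003,0],[255,0,0,-0.003,0],[255,0,0,-0.002,0],[255,0,0,-0.001,0],[255,0,0,-0.001,0],[255,0,0,0,0],[255,0,0,0,0],[255,0,0,0,0]]]'
python3 -m handwheel '[[[255,0,0,-0.0005,0],[255,0,0,0,0],[255,0,0,-0.0005,0],[255,0,0,0,0],[255,0,0,0,0],[255,0,0,0,0],[255,0,0,0,0],[255,0,0,0,0]]]'
```

```text
clock: 23.9
eef_pos: [0.536, 0.1837, 0.1349]
tcp_rot: [[0.998, -0.069, 0.0], [-0.069, -0.998, 0.0], [0.0, -0.0, -1.0]]
wrist_force: [-0.6, -0.5, 0.3]
gripper_width: 0.001
clock: 24.9
eef_pos: [0.5362, 0.1837, 0.1341]
tcp_rot: [[0.998, -0.069, 0.001], [-0.069, -0.998, 0.0], [0.001, -0.0, -1.0]]
wrist_force: [0.2, -0.2, 4.9]
gripper_width: 0.003
```

```bash
python3 -m handwheel '[[[255,0,0,-0.0005,0],[255,0,0,0,0],[255,0,0,-0.0005,0],[255,0,0,0,0],[255,0,0,0,0],[255,0,0,0,0],[255,0,0,0,0],[255,0,0,0,0]]]'
python3 -m handwheel '[[[255,0,0,-0.0005,0],[255,0,0,0,0],[255,0,0,-0.0005,0],[255,0,0,0,0],[255,0,0,0,0],[255,0,0,0,0],[255,0,0,0,0],[255,0,0,0,0]]]'
```

```text
clock: 25.9
eef_pos: [0.5362, 0.1837, 0.133]
tcp_rot: [[0.998, -0.069, 0.0], [-0.069, -0.998, 0.0], [0.0, -0.0, -1.0]]
wrist_force: [-1.1, 0.4, 4.8]
gripper_width: -0.003
clock: 26.9
eef_pos: [0.5362, 0.1837, 0.132]
tcp_rot: [[0.998, -0.069, 0.0], [-0.069, -0.998, 0.0], [0.0, -0.0, -1.0]]
wrist_force: [-0.5, -0.2, 5.2]
gripper_width: 0.005
```

```bash
python3 -m handwheel '[[[255,0,0,-0.0003,0],[255,0,0,0,0],[255,0,0,-0.0003,0],[255,0,0,0,0],[255,0,0,0,0],[255,0,0,0,0],[255,0,0,0,0],[255,0,0,0,0]]]'
python3 - <<'E'
from h import *
b=snap('scene','scene9.png')['color'][:,:,::-1]
cv2.imwrite('pics/s9z.png',cv2.resize(b[90:230,330:480],None,fx=4,fy=4,interpolation=cv2.INTER_CUBIC))
s=monitor.sense(); print(s['clock'],s['eef_pos'],s['wrist_force'],s['torque'])
E
```

```text
clock: 27.9
eef_pos: [0.5364, 0.1837, 0.1316]
tcp_rot: [[0.998, -0.069, 0.001], [-0.069, -0.998, -0.0], [0.001, -0.0, -1.0]]
wrist_force: [-0.2, -0.1, 5.6]
gripper_width: -0.001
27.95 [0.53635541 0.18365796 0.1316274 ] [ 0.44258619 -0.08783712  5.18298992] [-0.06048356 -0.01993735  0.01498315]
```

View pics/s9z.png

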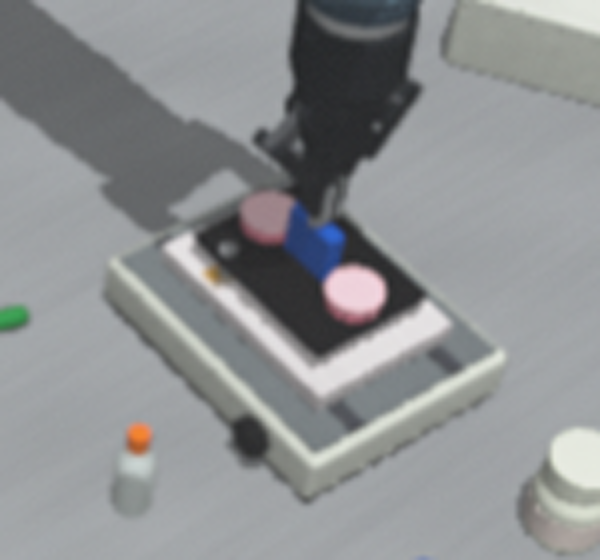

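```bash
python3 -m handwheel '[[[255,0,0,-0.0003,0],[255,0,0,0,0],[255,0,0,-0.0003,0],[255,0,0,0,0],[255,0,0,0,0],[255,0,0,0,0],[255,0,0,0,0],[255,0,0,0,0]]]'
python3 -m handwheel '[[[255,0,0,-0.0003,0],[255,0,0,0,0],[255,0,0,-0.0003,0],[255,0,0,0,0],[255,0,0,0,0],[255,0,0,0,0],[255,0,0,0,0],[255,0,0,0,0]]]'
```

```text
clock: 28.95
eef_pos: [0.5365, 0.1837, 0.1315]
tcp_rot: [[0.998, -0.069, 0.001], [-0.069, -0.998, -0.0], [0.001, -0.0, -1.0]]
wrist_force: [-0.8, -0.6, 8.5]
gripper_width: -0.001
clock: 29.95
eef_pos: [0.5366, 0.1837, 0.1313]
tcp_rot: [[0.998, -0.069, 0.001], [-0.069, -0.998, -0.0], [0.001, -0.0, -1.0]]
wrist_force: [-2.1, -2.0, 9.4]
gripper_width: 0.001
```

```bash
python3 -m handwheel '[[[255,0,0,-0.0004,0],[255,0,0,0,0],[255,0,0,-0.0004,0],[255,0,0,0,0],[255,0,0,0,0],[255,0,0,0,0],[255,0,0,0,0],[255,0,0,0,0]]]'
python3 -m handwheel '[[[255,0,0,-0.0004,0],[255,0,0,0,0],[255,0,0,-0.0004,0],[255,0,0,0,0],[255,0,0,0,0],[255,0,0,0,0],[255,0,0,0,0],[255,0,0,0,0]]]'
python3 - <<'E'
from h import *
s=monitor.sense(); print(s['clock'],s['eef_pos'],s['wrist_force'],s['torque'])
E
```

```text
clock: 30.95
eef_pos: [0.5367, 0.1838, 0.1312]
tcp_rot: [[0.998, -0.068, 0.001], [-0.068, -0.998, -0.0], [0.001, -0.0, -1.0]]
wrist_force: [-3.8, -0.6, 13.4]
gripper_width: -0.003
clock: 31.95
eef_pos: [0.5369, 0.1838, 0.131]
tcp_rot: [[0.998, -0.068, 0.002], [-0.068, -0.998, -0.0], [0.002, -0.0, -1.0]]
wrist_force: [-4.3, -1.0, 16.6]
gripper_width: 0.001
31.95 [0.53687426 0.18381593 0.13103407] [-4.32890835 -0.96080273 16.60598605] [-0.20426099  0.87745704  0.01659689]
```

```bash
python3 -m handwheel '[[[255,-0.0005,0,0,0],[255,-0.0005,0,0,0],[255,-0.0005,0,0,0],[255,0,0,0,0],[255,0,0,0,0],[255,0,0,0,0],[255,0,0,0,0],[255,0,0,0,0]]]'
python3 - <<'E'
from h import *
s=monitor.sense(); print(s['clock'],s['eef_pos'],s['wrist_force'],s['torque'])
E
python3 -m handwheel '[[[255,0,0,0.001,0],[255,0,0,0.001,0],[255,0,0,0.002,0],[255,0,0,0.005,0],[255,0,0,0.02,0],[255,0,0,0.02,0],[255,0,0,0,0],[255,0,0,0,0]]]'
python3 - <<'E'
from h import *
a=snap('wrist','wrist10.png')['color'][:,:,::-1]; b=snap('scene','scene10.png')['color'][:,:,::-1]
cv2.imwrite('pics/s10z.png',cv2.resize(b[130:200,350:470],None,fx=6,fy=6,interpolation=cv2.INTER_CUBIC))
cv2.imwrite('pics/w10z.png',cv2.resize(a[0:330,160:480],None,fx=1.8,fy=1.8,interpolation=cv2.INTER_CUBIC))
s=monitor.sense(); print(s['clock'],s['eef_pos'],s['wrist_force'])
E
```

```text
clock: 32.95
eef_pos: [0.5365, 0.1838, 0.1311]
tcp_rot: [[0.998, -0.069, 0.005], [-0.069, -0.998, 0.0], [0.005, -0.001, -1.0]]
wrist_force: [-1.4, -0.8, 14.1]
gripper_width: 0.0
32.95 [0.53651232 0.18375943 0.13114166] [-1.36825416 -0.83381136 14.12055384] [-0.14635462  0.12121127 -0.05826018]
clock: 33.95
eef_pos: [0.5344, 0.1837, 0.1775]
tcp_rot: [[0.998, -0.069, 0.0], [-0.069, -0.998, 0.0], [0.0, -0.0, -1.0]]
wrist_force: [-0.8, -0.2, -0.3]
gripper_width: 0.001
34.05 [0.53393323 0.18360288 0.17663461] [-0.06550316 -0.04296589 -0.27903043]
```

View pics/s10z.png

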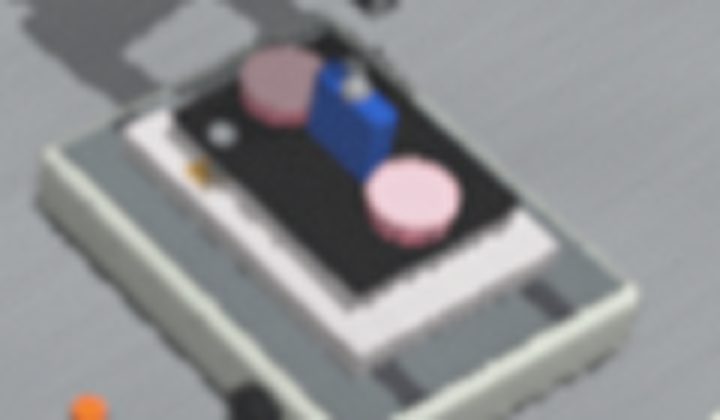

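View pics/w10z.png

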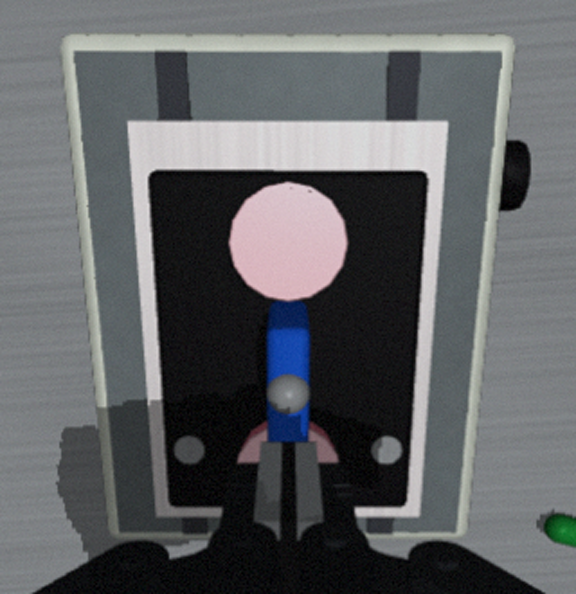

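Run:
```python
from h import *
im=load('wrist10.png')
uv=lambda l:(np.array(l,float)+.5)/1.8-.5+np.array((160,0))
K=np.array(im['mtx'],float);D=np.array(im['dist'],float)
def pose(obj,px):
    ok,r,t=cv2.solvePnP(np.array(obj,float),uv(px),K,D,flags=cv2.SOLVEPNP_ITERATIVE)
    e=cv2.projectPoints(np.array(obj,float),r,t,K,D)[0].reshape(-1,2)-uv(px)
    R=np.array(im['R']).T@cv2.Rodrigues(r)[0]; p=np.array(im['R']).T@(t.ravel()-np.array(im['t'])); return R,p,np.abs(e).max()
# plate top front corners (rounded) edges, screws(±39.5?), dish, button, rear corners
car=[(.044,0,.020),(0,0,.054),(-.040,.0395,.0085),(-.040,-.0395,.0085),(.068,.050,.008),(.068,-.050,.008)]
R,p,e=pose(car,[(288.5,242),(288.5,393),(189.5,450),(386,450),(148.5,170),(429.5,170)])
print('carrier',p.round(4),'z-axis',R[:,2].round(3),'yaw',np.degrees(np.arctan2(R[1,0],R[0,0])),e)
R2,p2,e2=pose([(.085,.06,0),(.085,-.06,0),(-.085,.06,0),(-.085,-.06,0)],[(128,121),(448,121),(156,519),(420,519)])
print('carriage',p2.round(4),R2[:,2].round(3),'yaw',np.degrees(np.arctan2(R2[1,0],R2[0,0])),e2)
print('carrier in carriage mm',(R2.T@(p-p2)*1000).round(1))
```

```text
carrier [0.535  0.1832 0.0758] z-axis [ 0.044 -0.005  0.999] yaw -4.055041372800632 0.3013941846579087
carriage [0.5352 0.1833 0.0637] [ 0.014 -0.001  1.   ] yaw -3.914692172351442 0.21394776573077934
carrier in carriage mm [-0.3 -0.1 12.1]
```

Run:
```python
from h import *
car=np.array([(.044,0,.020),(0,0,.054),(-.040,.0395,.0085),(-.040,-.0395,.0085),(.068,.050,.008),(.068,-.050,.008)])
def go(f,uv):
    im=load(f);K=np.array(im['mtx'],float);D=np.array(im['dist'],float)
    ok,r,t=cv2.solvePnP(car,uv,K,D); R=np.array(im['R']).T@cv2.Rodrigues(r)[0]; p=np.array(im['R']).T@(t.ravel()-np.array(im['t']))
    e=cv2.projectPoints(car,r,t,K,D)[0].reshape(-1,2)-uv
    print(f,p.round(4),R[:,2].round(3),np.abs(e).max().round(2))
go('wrist3.png',(np.array([(356,213),(356,447),(202,541),(512,541),(138,101),(573,101)],float)+.5)/3-.5+np.array((200,60)))
go('wrist7.png',np.array([(321,145),(321,238),(262.5,267),(380,267),(237.5,101.5),(406,101.5)],float))
b=load('wrist10.png')['color'][:,:,::-1]; a=load('wrist3.png')['color'][:,:,::-1]
cv2.imwrite('pics/cmp10.png',cv2.resize(b[85:285,225:425],None,fx=3.5,fy=3,interpolation=cv2.INTER_CUBIC))
cv2.imwrite('pics/cmp10.png',cv2.resize(b[85:265,220:420],None,fx=3.3,fy=3.3,interpolation=cv2.INTER_CUBIC))
```

```text
wrist3.png [ 0.5049 -0.1952  0.0433] [0.043 0.005 0.999] 0.45
wrist7.png [0.5351 0.1829 0.0786] [0.036 0.004 0.999] 0.3
```

View pics/cmp10.png

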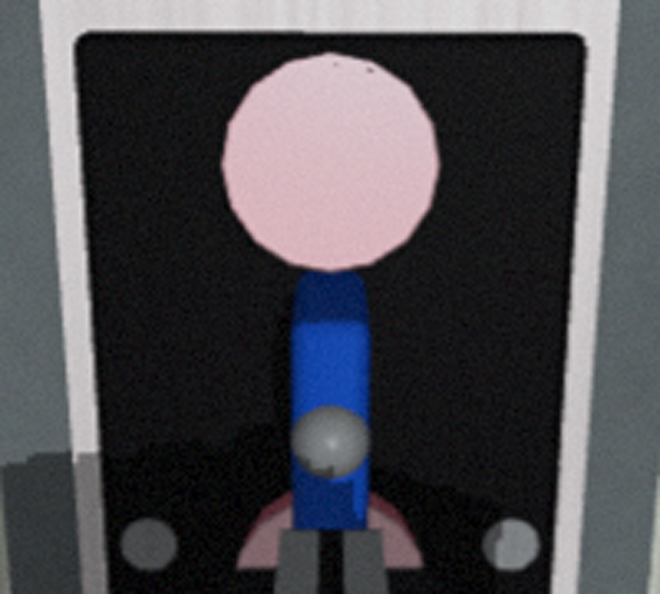

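```bash
python3 -m handwheel '[[[255,0,0,0.02,0],[255,0,0,0.03,0],[255,-0.01,0,0.03,0],[255,-0.02,0,0.02,0],[255,-0.02,0,0,0],[255,0,0,0,0],[255,0,0,0,0],[255,0,0,0,0]]]'
python3 - <<'E'
from h import *
b=snap('wrist','wrist11.png')
s=monitor.sense(); print(s['clock'],s['eef_pos'],s['wrist_force'])
E
```

```text
clock: 35.05
eef_pos: [0.4849, 0.1836, 0.2772]
tcp_rot: [[0.998, -0.069, -0.0], [-0.069, -0.998, -0.0], [-0.0, 0.0, -1.0]]
wrist_force: [0.2, -0.2, -0.7]
gripper_width: 0.0
35.1 [0.48483039 0.18361131 0.27715419] [ 0.75460588 -0.81158844  0.38835214]
```

View pics/wrist11.png

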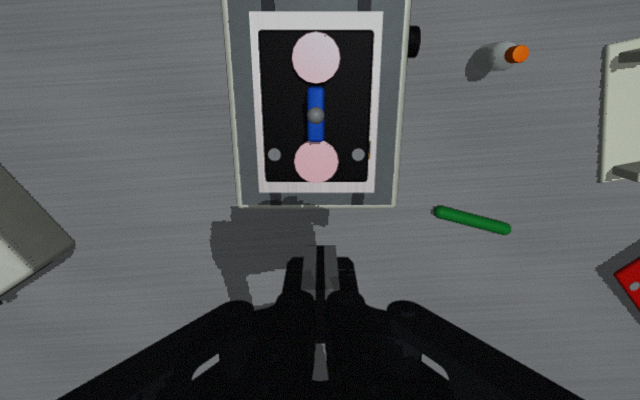

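The picture shows the carrier square and centred on the carriage, with its button at (316,115). The vial, marker and stand are where they were, and the gripper is well clear.

```bash
python3 -c "
from plant import job; print(job.sign_off())"
```

```text
the job is handed in; nothing more can be done
None
```

I lifted the carrier off its stand, set it in the scanner's seats, pressed it home and handed the job in at about 35 s of the 64 s. No verdict was reported.

**Seating:** I felt for the seat walls in x and y with side loads of about 4 N, centred at about (0.5355, 0.1838), and let go. I then pressed the button with the closed fingers, rising to about 16.6 N. The carrier went down about 3 mm to a firm stop and stayed there when I eased off.

**Last checks:**
- **Position:** The wrist camera put the carrier 0.3 mm off the carriage centre along the slide and 0.1 mm across. It was turned about 0.1° from the carriage.
- **Height:** The camera read the underside at 75.8 mm. It had read 1.7 mm low when the carrier sat on its stand at a known height, so I take it as about 77.5 mm (home is 78 mm).
- **Level:** The raw reading was 0.044 rad of tilt. The camera read almost the same tilt on the stand, where the carrier was level, which leaves about 0.01 rad against the 0.02 rad limit.
- **Surroundings:** The gripper is well clear. The vial, marker and stand in the last picture look unmoved; the other bystanders were not in that picture.

**Disagreements and limits:**
- **Cameras:** The wrist and top cameras differed by 1–2 mm, so I went by touch for the final centring.
- **Pin:** I could not see the contact pin under the plate. That it is pushed in rests on the 3 mm descent and the rise in force at the stop.

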